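# Wedge the rocking slide warmer

## Task

The slide-warming plate rocks, because its short front left foot hangs a few millimetres clear of the bench. Using the fingertips only, gently push the red wedge along the bench, thin end first, under that foot until it is just snug and the warmer stands level without rocking; test by pressing down on the top of the corner above the foot, and push the wedge further if it still gives. Pick nothing up, do not shove the warmer or the other things about, and finish while still pressing lightly down on that corner with the warmer steady and level on the wedge.

Things in the scene. Friction and masses are not known exactly. Their poses are not given: they have to be found in the camera images.
- warmer: Slide-warming plate: white box with dark flat top, 220 (its x) x 260 (y) mm, top 80 mm and underside of casing 24 mm above the bench, about 2.5 kg, loose. Origin at bench level under its centre; front (control panel, black knob standing out 11 mm) faces -x, left is +y. Four black domed feet, radius 12 mm, at x = +-90, y = +-110 mm; the front left one is short.
- foot_point (a point): Point of the warmer's frame at bench level straight below the short front left foot. The gap there is an unknown 3 to 6.5 mm: untouched, the warmer stands level on its other three feet.
- press_spot (a point): Point on the flat top of the warmer straight above the short foot, 20 mm in from both edges: press here. Unwedged, about 4 N down here tips the warmer until the foot meets the bench; wedged snugly, the spot gives less than 1 mm.
- wedge: Red plastic wedge, loose, 80 g: 120 mm long (its x), 50 wide (y), origin under its centre. Thin end +x, 1.5 mm thick; the top rises 1 mm in 8 to 16.5 mm at the heel, an upright flat face at -x to push on. It starts flat on the bench, thin end towards the short foot and 20 to 50 mm from its middle, up to 12 mm off sideways, turned up to 0.12 rad.
- wedge_tip (a point): Middle of the wedge's thin end, on the bench.
- wedge_heel (a point): Middle of the wedge's heel face, 8 mm above the bench. Pushing here takes under 1.5 N while the wedge slides freely and rises past 5 N within a few mm once it bites under the foot.
- cassette_pink: Pink tissue cassette with a pale wax block, 28 x 41 x 14 mm, loose, origin under its centre; leave alone.
- cassette_blue: Blue tissue cassette with a pale wax block, 28 x 41 x 14 mm, loose, origin under its centre; leave alone.
- cassette_green: Green slotted tissue cassette, 28 x 41 x 7 mm, loose, origin under its centre; leave alone.
- marker: White and blue felt pen, 135 mm long (its y), 17 mm thick, loose, origin under its centre; leave alone.
- slide_carton: White and blue carton of slides, 32 x 84 x 58 mm, loose, origin under its centre; leave alone.
Things that resemble listed ones, but are neither listed nor needed, are in the scene too. There is more than one size of the wedge; the one meant has the size given above.

How it is judged:
By the outcome, as a careful person would: the job done as asked, in the order asked, and still so for the second after the job is handed in, while the arm keeps its last pose, push and grip.
It also fails if it takes over 51 s, if anything falls off the work surface, if the arm or the gripper's body presses on something with over 40 N, if the wrist force passes 120 N, or if a joint passes its speed limit or range.

## Robot

A 6-joint arm with a two-finger parallel gripper is mounted at the origin on a cart in front of the work surface, level with it; the furniture and walls round the work are solid. World frame = base frame: x ahead of the robot, y to its left, z up, the work surface at z = 0. Lengths are in mm, angles in rad, forces in N, time in s.
With the tool pointing down it reaches from about 300 to 775 mm from the base axis. Payload 14.6 kg.
Tool frame: the origin (TCP) lies midway between the tips of the shut fingers; the grasp point (between the pads) lies 19 mm behind it; z points along the fingers, y is the line along which they close (so a half turn about z gives the same grasp; the last joint's range is limited). The gripper opens to 85 mm and grips with 20 to 120 N. Pads are 22 mm wide; open, the fingers measure 114 mm over their backs; the gripper's body (76 mm by 85 mm) begins 54 mm behind the grasp point. The pads swing forward as they close: fully open they stand 13 mm farther back than shut.
Start: joints at [-1.243, 0.3, 1.521, -0, 1.321, -0.067], TCP at [211.535, -507.683, 231.281] pointing down, gripper open.
Joint ranges: [-3.03, 3.03], [-0.79, 2.21], [0.23, 2.52], [-1.04, 4.18], [0, 3.07], [-2.55, 2.55]. Speed limits (rad/s): [2.22, 2.22, 2.57, 3.14, 3.14, 3.14].

## Interface

Orientations are given as a rotation vector (axis times angle).
In Python, from workcell import sensors, vision, robot gives the robot as it stands. The module is installed in compiled form; this text tells all that it offers.
- The arm moves only by the tool move_arm, never from a script. Its argument "steps" is one flat list of numbers, 5 for each row, row after row: the opening, from 0 (shut) to 1 (fully open), then the shift along the tool's x, y, z each as a share of 0.2 m, from -1 to 1, then the turn about the tool's z as a share of pi/2 rad, from -1 to 1. In form: [gripper, x, y, z, spin, gripper, x, y, z, spin, ...]. A call has exactly 8 rows; each row is the pose to reach, as a shift and turn from the pose commanded when the call began, along the tool's axes at that moment; what a row does not reach only later rows make up. A row lasts 1/10 s, in which the tool goes at most 50 mm and 8.59 degrees, less where a joint would pass 70% of its speed; a pose out of reach is approached as far as the arm can. A call with a number of a shift or a turn outside -1 to 1 is refused whole. A call with a gripper value outside its range is refused whole. The fingers move at their own pace and stop on an object; the grip force is fixed at half the most. Time passes only in rows, so rows that repeat a pose let the fingers close, or fill a call up. It gives the time, the measured TCP pose, the force, the opening and the grip force at its end, in the units of the state.
- sensors.get_obs(): the state, without advancing time (a new reading comes with each control period).
- vision.snapshot(name): name is "scene" or "top" or "wrist"; returns a dict with "img" (384x512x3 uint8, blue, green, red), "z_map" (384x512 float32, mm along the optical axis (not along the pixel's ray), 0 where there is no reading), "fx", "fy", "cx", "cy" (pixels), "D" ([k1, k2, p1, p2, k3] as OpenCV has them; the pictures are not rectified), "origin" and "orientation" of the camera in the world; the wrist camera has in their place "mount" (4x4, takes a point from camera to tool coordinates, whose origin is the TCP and whose axes are the flange's). Camera axes: x right, y up, looking along -z (the intrinsics and any distortion apply to the point x, -y, -z); pixel columns grow to the right and rows downward; lengths in mm; the calibration is good to about 2 mm. A picture is of the moment at which its call begins: read the wrist's pose just before it.
- robot.close_job(): hands the job in; it is judged then, once.
The state is a dict: "time_s": time; "qpos": joint angles; "joint_vel": joint speeds; "tau": joint torques, N m; "tcp_pos": TCP position; "tool_rot": TCP orientation; "wrist_force": force on the tool from outside, world axes, zero at the start; "moment": the same for the moment, N m; "finger_gap": opening from 0.0 (shut) to 1.0 (fully open); "finger_force": force on a finger pad.
Only numpy, scipy, OpenCV 4.12 (cv2) and the standard library are available. Lean on these libraries where they do the work, as an engineer would, in place of code of your own. Each camera call takes 0.05 s, during which the arm holds its last target. There are 200 camera calls.

## Working session

There is one attempt and no reset: what is moved stays moved. The work goes in short steps, Python scripts to look and compute and a tool call to move; the robot and the scene stay as the last step left them, time stands still between calls to the robot, and variables do not carry over. Pictures are saved under pics/ and viewed, at most 10 in all, crops included, and the job is handed in when it is done.

Besides the shell and the picture viewer there is one more tool, called after ">>>" by a JSON object that holds its "name" and its "arguments". move_arm: Moves the arm, as the interface text tells. Its arguments: {"type":"object","properties":{"steps":{"type":"array","items":{"type":"number"}}},"required":["steps"]}

```bash
mkdir -p pics
cat > h.py <<'E'
import numpy as np, cv2
from scipy.spatial.transform import Rotation as R
from workcell import sensors, vision, robot
def snap(name):
    o=sensors.get_obs(); s=vision.snapshot(name)
    if name=="wrist":
        T=np.eye(4);T[:3,:3]=R.from_rotvec(o["tool_rot"]).as_matrix();T[:3,3]=o["tcp_pos"]
        M=T@np.array(s["mount"]); s["Rm"]=M[:3,:3]; s["o"]=M[:3,3]
    else:
        q=np.array(s["orientation"]); s["Rm"]=q if q.shape==(3,3) else R.from_rotvec(q).as_matrix(); s["o"]=np.array(s["origin"])
    return s
def K(s): return np.array([[s["fx"],0,s["cx"]],[0,s["fy"],s["cy"]],[0,0,1.]])
def rays(s,uv):
    p=cv2.undistortPoints(np.array(uv,float).reshape(-1,1,2),K(s),np.array(s["D"],float)).reshape(-1,2)
    return np.c_[p[:,0],-p[:,1],-np.ones(len(p))]
def onplane(s,uv,z):
    d=rays(s,uv)@s["Rm"].T; t=(z-s["o"][2])/d[:,2]
    return s["o"]+d*t[:,None]
def bydepth(s,uv):
    uv=np.array(uv,float).reshape(-1,2); r=rays(s,uv)
    z=s["z_map"][uv[:,1].round().astype(int),uv[:,0].round().astype(int)]
    return (r*z[:,None])@s["Rm"].T+s["o"]
E
python3 - <<'E'
from h import *
o=sensors.get_obs();print(o)
a=[]
for n in("scene","top"):
    s=snap(n);a.append(s["img"]);np.save(n,s,allow_pickle=True);print(n,s["o"],s["Rm"].round(3).tolist(),s["D"],s["fx"])
    m=cv2.inRange(cv2.cvtColor(s["img"],cv2.COLOR_BGR2HSV),(0,120,70),(8,255,255))|cv2.inRange(cv2.cvtColor(s["img"],cv2.COLOR_BGR2HSV),(172,120,70),(180,255,255))
    for c in cv2.findContours(m,0,2)[0]:
        if cv2.contourArea(c)>30:
            b=cv2.boxPoints(cv2.minAreaRect(c));print(cv2.contourArea(c),b.round().tolist(),bydepth(s,[c.reshape(-1,2).mean(0)]).round(),onplane(s,b,5).round().tolist())
cv2.imwrite("pics/a.png",cv2.resize(a[0],(800,600)));cv2.imwrite("pics/b.png",cv2.resize(a[1],(800,600)))
E
```

```text
{'time_s': 0.0, 'qpos': array([-1.24260764e+00,  3.00483968e-01,  1.52160021e+00,  4.11402478e-06,
        1.32067713e+00, -6.66373707e-02]), 'joint_vel': array([-1.20857028e-03, -1.09189710e-03,  3.35712697e-05, -8.08556110e-04,
       -7.87474639e-04, -6.37393064e-04]), 'tau': array([-9.74780523e-04, -5.43500948e+01, -3.61795413e+01, -1.19597125e-04,
        3.98705524e-03, -2.97549684e-05]), 'tcp_pos': array([ 211.45948649, -507.47056507,  230.70615872]), 'tool_rot': array([-3.07943791e+00, -6.15941895e-01,  2.33090072e-04]), 'wrist_force': array([-0.98407128, -0.53901581, -0.38682134]), 'moment': array([-0.01110235, -0.03488723,  0.03080105]), 'finger_force': 0.0, 'finger_gap': 1.0019258119723677}
scene [ 109.3564019  -837.55274812  927.46175737] [[0.835, 0.401, -0.377], [-0.55, 0.605, -0.576], [-0.003, 0.688, 0.725]] [-0.03518059  0.          0.          0.          0.        ] 350.6504096850477
492.0 [[250.0, 249.0], [287.0, 240.0], [291.0, 255.0], [254.0, 264.0]] [[ 466. -355.    6.]] [[426.0, -306.0, 5.0], [543.0, -341.0, 5.0], [518.0, -395.0, 5.0], [405.0, -359.0, 5.0]]
69.0
[... 572 characters left out ...]
0], [293.0, 197.0], [306.0, 201.0], [296.0, 232.0]] [[ 473. -352.    6.]] [[423.0, -311.0, 5.0], [536.0, -347.0, 5.0], [522.0, -393.0, 5.0], [408.0, -357.0, 5.0]]
837.5 [[230.0, 163.0], [231.0, 144.0], [278.0, 147.0], [277.0, 166.0]] [[ 691. -190.   18.]] [[657.0, -110.0, 5.0], [729.0, -113.0, 5.0], [722.0, -287.0, 5.0], [649.0, -283.0, 5.0]]
41.5 [[382.0, 87.0], [389.0, 87.0], [389.0, 94.0], [382.0, 94.0]] [[ 916. -659.   97.]] [[957.0, -673.0, 5.0], [958.0, -699.0, 5.0], [931.0, -699.0, 5.0], [930.0, -673.0, 5.0]]
49.0 [[461.0, 81.0], [470.0, 81.0], [470.0, 89.0], [461.0, 89.0]] [[ 940. -942.   95.]] [[986.0, -969.0, 5.0], [987.0, -1002.0, 5.0], [957.0, -1002.0, 5.0], [956.0, -969.0, 5.0]]
```

View pics/a.png

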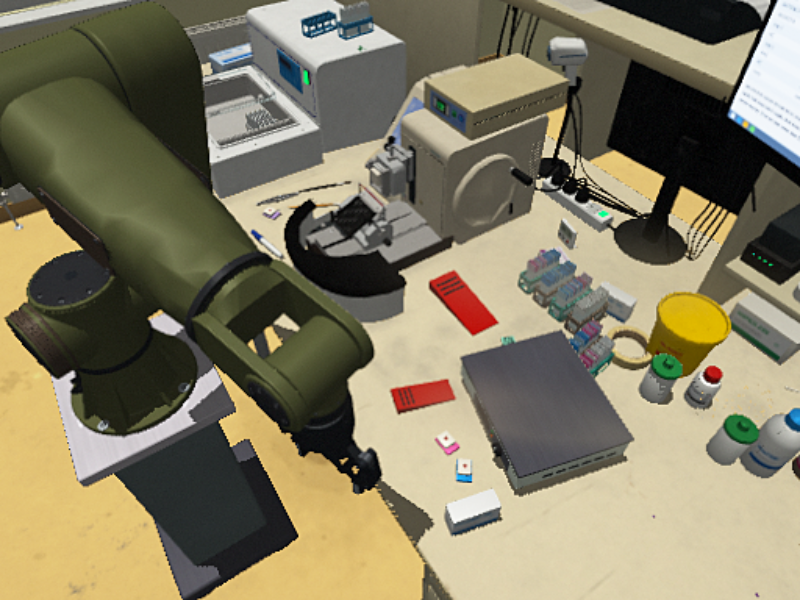

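View pics/b.png

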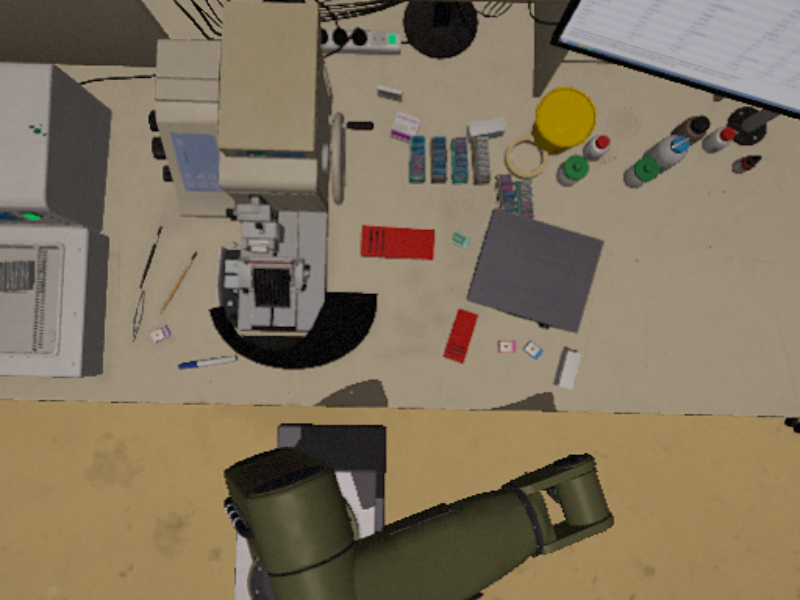

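The view shows two red wedges. The small one is at top-view (460,335) and the large one at (398,242), both in the 800-px picture. The small one measures about 118x48 mm and the large one about 174x72 mm, so I'll use the small one. The warmer's knob is at (545,323), so its front left corner is at (470,299).

Run:
```python
from h import *
s=np.load("top.npy",allow_pickle=True).item()
hsv=cv2.cvtColor(s["img"],cv2.COLOR_BGR2HSV)
print(hsv[172,344])
z=s["z_map"]
vv,uu=np.mgrid[110:230,280:410]
P=bydepth(s,np.c_[uu.ravel(),vv.ravel()]).reshape(120,130,3)
m=((abs(P[...,2]-80)<12)).astype(np.uint8)*255
m=cv2.morphologyEx(m,cv2.MORPH_OPEN,np.ones((5,5)))
c=max(cv2.findContours(m,0,2)[0],key=cv2.contourArea)
pl=onplane(s,c.reshape(-1,2)+[280,110],80)[:,:2].astype(np.float32)
r=cv2.minAreaRect(pl);b=cv2.boxPoints(r);print("warmer",r,b.round(1).tolist(), "z",np.median(P[m>0][:,2]))
crop=s["img"][130:235,255:400];cv2.imwrite("pics/c.png",cv2.resize(crop,None,fx=5,fy=5))
```

```text
[150  20  76]
warmer ((623.2413330078125, -511.6140441894531), (262.9143981933594, 220.24952697753906), 74.42815399169922) [[481.8999938964844, -608.7000122070312], [694.0, -667.7999877929688], [764.5999755859375, -414.5], [552.4000244140625, -355.3999938964844]] z 80.32831489495686
```

View pics/c.png

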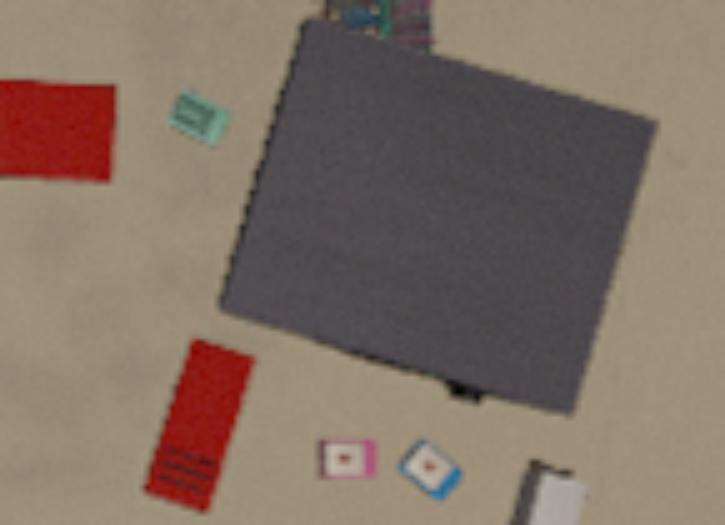

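The close crop confirms the choice: the small wedge's ribbed heel faces the robot, and its thin end points at the front left corner. The foot comes out at about (566,-380). The wedge axis runs at -0.31 rad and is about 2 mm off the foot sideways.

>>> {"name": "move_arm", "arguments": {"steps": [0.25,1,-0.54,0.4,0.449,0.25,1,-0.54,0.4,0.449,0.25,1,-0.54,0.4,0.449,0.25,1,-0.54,0.4,0.449,0.25,1,-0.54,0.4,0.449,0.25,1,-0.54,0.4,0.449,0.25,1,-0.54,0.4,0.449,0.25,1,-0.54,0.4,0.449]}}

```text
time_s: 0.9
tcp_pos: [354.3, -331.8, 151.7]
tool_rot: [3.104, -0.483, 0.0]
wrist_force: [-0.2, -0.2, 0.5]
finger_gap: 0.251
finger_force: 0.0
```

Run:
```python
from h import *
o=sensors.get_obs();print(o["tcp_pos"],o["wrist_force"],R.from_rotvec(o["tool_rot"]).as_matrix().round(3).tolist())
for n in ("wrist","top"):
    s=snap(n)
    if n=="wrist": print(np.array(s["mount"]).round(2).tolist()); cv2.imwrite("pics/d.png",s["img"])
    hsv=cv2.cvtColor(s["img"],cv2.COLOR_BGR2HSV)
    m=cv2.inRange(hsv,(0,120,70),(8,255,255))|cv2.inRange(hsv,(172,120,70),(180,255,255))
    for c in cv2.findContours(m,0,2)[0]:
        if cv2.contourArea(c)>100:
            b=cv2.boxPoints(cv2.minAreaRect(c));print(n,cv2.contourArea(c),b.round().tolist(),onplane(s,b,0).round(1).tolist())
```

```text
[ 354.32781111 -331.83008814  151.65512781] [-0.17134797 -0.21915966  0.45023329] [[0.953, -0.304, 0.0], [-0.304, -0.953, -0.0], [0.0, 0.0, -1.0]]
[[0.0, 0.95, 0.32, 80.61], [1.0, -0.0, 0.0, 0.01], [0.0, 0.32, -0.95, -143.55], [0.0, 0.0, 0.0, 1.0]]
wrist 6576.5 [[209.0, 0.0], [267.0, -1.0], [269.0, 120.0], [211.0, 120.0]] [[517.2, -338.6, 0.0], [502.4, -386.8, 0.0], [404.4, -358.2, 0.0], [420.9, -304.0, 0.0]]
top 219.0 [[285.0, 221.0], [293.0, 197.0], [306.0, 201.0], [298.0, 225.0]] [[448.0, -319.2, 0.0], [536.3, -347.0, 0.0], [522.1, -392.9, 0.0], [433.9, -365.0, 0.0]]
top 839.0 [[230.0, 163.0], [231.0, 144.0], [278.0, 147.0], [277.0, 166.0]] [[657.3, -109.4, 0.0], [730.4, -112.4, 0.0], [722.7, -287.0, 0.0], [649.6, -283.6, 0.0]]
```

View pics/d.png

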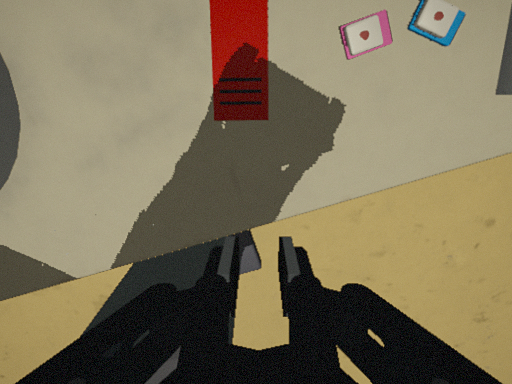

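The wrist view shows the wedge's heel edge at about (241,120), aligned with the tool's x and slightly left of centre. The pink and blue cassettes are well to the right, at (366,35) and (436,15).

Run:
```python
from h import *
s=snap("wrist");o=sensors.get_obs()
Rt=R.from_rotvec(o["tool_rot"]).as_matrix()
for px,z in (([(214,120),(269,120),(241,120)],16.5),([(238,2)],6),([(214,110),(212,20),(268,110),(267,20)],12),([(240,232),(275,222)],0)):
    p=onplane(s,px,z);print(p.round(1).tolist(),((p-o["tcp_pos"])@Rt).round(1).tolist())
```

```text
[[420.5, -310.5, 16.5], [405.0, -358.8, 16.5], [412.9, -334.2, 16.5]] [[56.6, -40.9, 135.2], [56.6, 9.8, 135.2], [56.6, -16.0, 135.2]]
[[506.3, -362.7, 6.0]] [[154.1, -17.5, 145.7]]
[[428.8, -312.9, 12.0], [498.8, -337.1, 12.0], [413.5, -360.6, 12.0], [484.5, -381.6, 12.0]] [[65.2, -41.2, 139.7], [139.2, -39.5, 139.7], [65.3, 8.9, 139.7], [139.3, 7.2, 139.7]]
[[297.8, -292.8, 0.0], [297.5, -333.2, 0.0]] [[-65.7, -20.2, 151.6], [-53.6, 18.3, 151.6]]
```

>>> {"name": "move_arm", "arguments": {"steps": [0.25,0.06,-0.08,0.2,0,0.25,0.06,-0.08,0.4,0,0.25,0.06,-0.08,0.55,0,0.25,0.06,-0.08,0.65,0,0.25,0.06,-0.08,0.7,0,0.25,0.06,-0.08,0.72,0,0.25,0.06,-0.08,0.725,0,0.25,0.06,-0.08,0.725,0]}}

```text
time_s: 1.85
tcp_pos: [371.2, -320.0, 7.1]
tool_rot: [3.103, -0.486, 0.002]
wrist_force: [0.0, 0.1, -0.2]
finger_gap: 0.249
finger_force: 0.0
```

>>> {"name": "move_arm", "arguments": {"steps": [0.25,0.04,0,0,0,0.25,0.08,0,0,0,0.25,0.11,0,0,0,0.25,0.14,0,0,0,0.25,0.17,0,0,0,0.25,0.2,0,0,0,0.25,0.22,0,0,0,0.25,0.24,0,0,0]}}

```text
time_s: 2.65
tcp_pos: [416.9, -334.2, 6.2]
tool_rot: [-3.104, 0.486, 0.0]
wrist_force: [-1.4, 0.3, 1.2]
finger_gap: 0.249
finger_force: 0.4
```

Run:
```python
from h import *
s=snap("wrist");o=sensors.get_obs();print(o["tcp_pos"],o["wrist_force"],o["finger_gap"])
cv2.imwrite("pics/e.png",s["img"])
```

```text
[ 417.31625002 -334.39376569    6.31000347] [-0.08271448  0.14003132 -0.52680247] 0.24764393785798358
```

View pics/e.png

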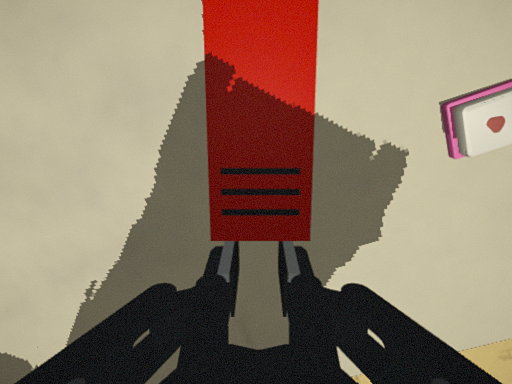

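The wedge's heel (row 240, cols 211–310) sits squarely against both fingertips. I'll push on.

>>> {"name": "move_arm", "arguments": {"steps": [0.25,0.02,0,0,0,0.25,0.045,0,0,0,0.25,0.07,0,0,0,0.25,0.095,0,0,0,0.25,0.12,0,0,0,0.25,0.14,0,0,0,0.25,0.155,0,0,0,0.25,0.165,0,0,0]}}

```text
time_s: 3.5
tcp_pos: [448.3, -344.3, 6.2]
tool_rot: [-3.104, 0.486, 0.0]
wrist_force: [-1.7, 0.1, -0.0]
finger_gap: 0.251
finger_force: 0.4
```

Run:
```python
from h import *
s=snap("wrist");o=sensors.get_obs();print(o["tcp_pos"],o["wrist_force"],o["finger_gap"])
cv2.imwrite("pics/f.png",s["img"])
```

```text
[ 448.42899422 -344.37377414    6.30265089] [0.59833313 0.07731335 0.72630263] 0.2511665980453553
```

View pics/f.png

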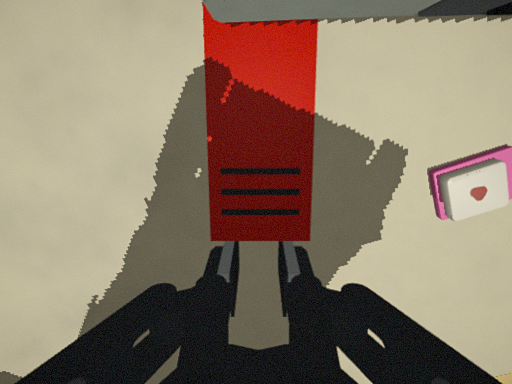

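The wedge is now under the casing edge and centred on where the foot should be. I'll advance slowly and watch the force.

>>> {"name": "move_arm", "arguments": {"steps": [0.25,0.005,0,0,0,0.25,0.01,0,0,0,0.25,0.015,0,0,0,0.25,0.02,0,0,0,0.25,0.025,0,0,0,0.25,0.03,0,0,0,0.25,0.03,0,0,0,0.25,0.03,0,0,0]}}

```text
time_s: 4.35
tcp_pos: [453.8, -346.1, 6.3]
tool_rot: [3.104, -0.486, 0.0]
wrist_force: [-0.7, 0.9, 0.8]
finger_gap: 0.25
finger_force: 0.0
```

>>> {"name": "move_arm", "arguments": {"steps": [0.25,0.003,0,0,0,0.25,0.006,0,0,0,0.25,0.009,0,0,0,0.25,0.012,0,0,0,0.25,0.015,0,0,0,0.25,0.018,0,0,0,0.25,0.02,0,0,0,0.25,0.02,0,0,0]}}

```text
time_s: 5.15
tcp_pos: [457.4, -347.2, 6.2]
tool_rot: [-3.104, 0.486, 0.001]
wrist_force: [-4.6, 0.9, 1.8]
finger_gap: 0.249
finger_force: 2.6
```

>>> {"name": "move_arm", "arguments": {"steps": [0.25,0.003,0,0,0,0.25,0.006,0,0,0,0.25,0.009,0,0,0,0.25,0.012,0,0,0,0.25,0.015,0,0,0,0.25,0.018,0,0,0,0.25,0.02,0,0,0,0.25,0.02,0,0,0]}}

```text
time_s: 5.95
tcp_pos: [460.5, -348.2, 6.2]
tool_rot: [-3.103, 0.486, 0.003]
wrist_force: [-10.2, 2.8, 6.3]
finger_gap: 0.253
finger_force: 6.0
```

The push force passed 5 N within about 3 mm, so the wedge has bitten. I'll back off, rise, shut the fingers, and test the corner.

>>> {"name": "move_arm", "arguments": {"steps": [0.25,-0.02,0,0,0,0.25,-0.08,0,0,0,0.25,-0.15,0,0,0,0.25,-0.15,0,-0.15,0,0,-0.15,0,-0.35,0,0,-0.15,0,-0.5,0,0,-0.15,0,-0.6,0,0,-0.15,0,-0.6,0]}}

```text
time_s: 6.75
tcp_pos: [434.0, -340.3, 129.3]
tool_rot: [3.101, -0.485, 0.008]
wrist_force: [0.6, 0.6, 0.7]
finger_gap: 0.001
finger_force: 0.0
```

Run:
```python
from h import *
s=snap("wrist");o=sensors.get_obs();Rt=R.from_rotvec(o["tool_rot"]).as_matrix();print(o["tcp_pos"],o["wrist_force"])
hsv=cv2.cvtColor(s["img"],cv2.COLOR_BGR2HSV)
m=cv2.inRange(hsv,(0,120,60),(8,255,255))|cv2.inRange(hsv,(172,120,60),(180,255,255))
c=max(cv2.findContours(m,0,2)[0],key=cv2.contourArea);b=cv2.boxPoints(cv2.minAreaRect(c));print(b.round().tolist(),onplane(s,b,14).round(1).tolist())
vv,uu=np.mgrid[0:384:2,0:512:2];uv=np.c_[uu.ravel(),vv.ravel()]
P=bydepth(s,uv);k=(abs(P[:,2]-80)<8)&(s["z_map"][uv[:,1],uv[:,0]]>0)&(uv[:,1]<240)
Q=P[k];A=np.c_[Q[:,:2],np.ones(len(Q))];f=np.linalg.lstsq(A,Q[:,2],rcond=None)[0]
print("plane",f,len(Q),"z@spot",f@[566,-380,1])
for u in((566.3,-380,80),): print("spot tool",(np.array(u)-o["tcp_pos"])@Rt)
cv2.imwrite("pics/g.png",s["img"])
```

```text
[ 433.41004866 -339.76047067  127.34751409] [ 0.36701055  0.21174543 -1.10523993]
[[228.0, 27.0], [288.0, 27.0], [288.0, 145.0], [228.0, 145.0]] [[565.2, -357.5, 14.0], [550.8, -402.3, 14.0], [461.7, -376.8, 14.0], [477.8, -326.5, 14.0]]
plane [ 0.11457539 -0.03215298  5.00397448] 1661 z@spot 82.07177576546498
spot tool [138.68232081  -2.33672444  47.77551246]
```

View pics/g.png

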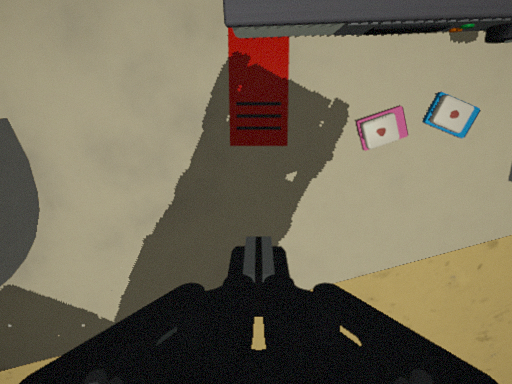

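The wedge (cols 228–288) runs under the casing with its corner at about (225,24), and the cassettes are undisturbed. I'll go over the press spot.

>>> {"name": "move_arm", "arguments": {"steps": [0,0.2,-0.01,0,0,0,0.4,-0.01,0,0,0,0.55,-0.01,0,0,0,0.65,-0.01,0.06,0,0,0.69,-0.01,0.12,0,0,0.69,-0.01,0.16,0,0,0.69,-0.01,0.18,0,0,0.69,-0.01,0.18,0]}}

```text
time_s: 7.6
tcp_pos: [563.9, -379.4, 89.6]
tool_rot: [-3.103, 0.486, 0.002]
wrist_force: [-0.6, -0.5, 0.3]
finger_gap: 0.001
finger_force: 0.0
```

>>> {"name": "move_arm", "arguments": {"steps": [0,0,0,0.005,0,0,0,0,0.01,0,0,0,0,0.015,0,0,0,0,0.02,0,0,0,0,0.025,0,0,0,0,0.03,0,0,0,0,0.035,0,0,0,0,0.035,0]}}

```text
time_s: 8.4
tcp_pos: [564.8, -379.6, 83.1]
tool_rot: [-3.104, 0.486, 0.0]
wrist_force: [0.0, 0.1, -0.3]
finger_gap: 0.006
finger_force: 0.0
```

Run:
```python
from h import *
s=snap("scene");o=sensors.get_obs();print(o["tcp_pos"],o["wrist_force"])
cv2.imwrite("pics/h.png",cv2.resize(s["img"][190:340,230:430],(800,600)))
```

```text
[ 564.79522823 -379.59003577   83.17326725] [ 0.37493415 -0.9889169   0.70329847]
```

View pics/h.png

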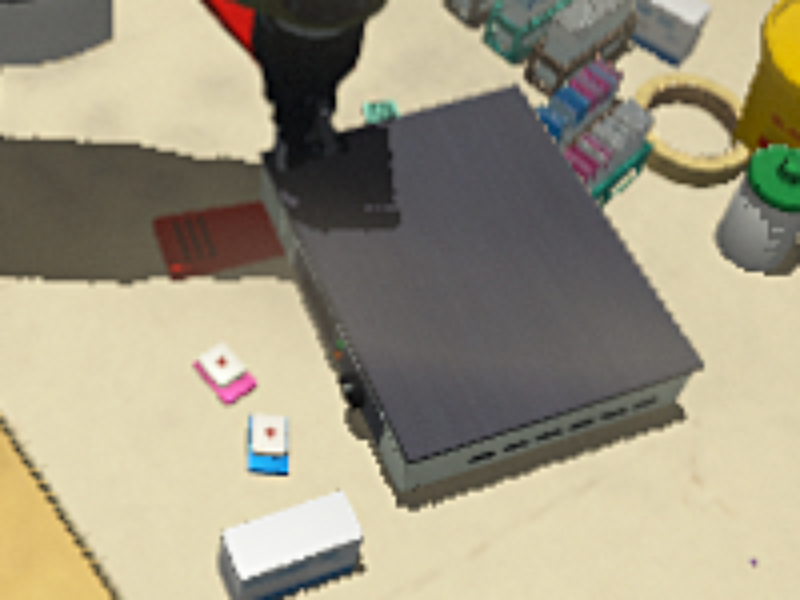

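The gripper is over the front left corner and the wedge is under it. Next I press down slowly.

>>> {"name": "move_arm", "arguments": {"steps": [0,0,0,0.002,0,0,0,0,0.004,0,0,0,0,0.006,0,0,0,0,0.008,0,0,0,0,0.01,0,0,0,0,0.01,0,0,0,0,0.01,0,0,0,0,0.01,0]}}

```text
time_s: 9.25
tcp_pos: [564.8, -379.6, 81.3]
tool_rot: [3.104, -0.486, 0.0]
wrist_force: [0.8, -0.0, -0.0]
finger_gap: -0.0
finger_force: 0.0
```

>>> {"name": "move_arm", "arguments": {"steps": [0,0,0,0.001,0,0,0,0,0.002,0,0,0,0,0.003,0,0,0,0,0.004,0,0,0,0,0.005,0,0,0,0,0.005,0,0,0,0,0.005,0,0,0,0,0.005,0]}}

```text
time_s: 10.05
tcp_pos: [564.8, -379.6, 80.3]
tool_rot: [-3.104, 0.486, 0.0]
wrist_force: [-0.3, 0.2, -0.2]
finger_gap: 0.0
finger_force: 0.0
```

>>> {"name": "move_arm", "arguments": {"steps": [0,0,0,0.001,0,0,0,0,0.002,0,0,0,0,0.003,0,0,0,0,0.004,0,0,0,0,0.005,0,0,0,0,0.005,0,0,0,0,0.005,0,0,0,0,0.005,0]}}

```text
time_s: 10.85
tcp_pos: [564.9, -379.6, 79.9]
tool_rot: [3.104, -0.486, 0.0]
wrist_force: [-3.1, 1.6, 5.6]
finger_gap: 0.0
finger_force: 3.1
```

>>> {"name": "move_arm", "arguments": {"steps": [0,0,0,0.001,0,0,0,0,0.002,0,0,0,0,0.003,0,0,0,0,0.003,0,0,0,0,0.003,0,0,0,0,0.003,0,0,0,0,0.003,0,0,0,0,0.003,0]}}

```text
time_s: 11.65
tcp_pos: [564.9, -379.7, 79.8]
tool_rot: [3.104, -0.486, 0.001]
wrist_force: [-4.9, 3.5, 10.3]
finger_gap: 0.0
finger_force: 5.3
```

Run:
```python
from h import *
for i in range(3):
    s=snap(("top","scene","wrist")[i]);o=sensors.get_obs();print(o["time_s"],o["tcp_pos"].round(2),o["wrist_force"].round(1))
    if i==0: T=s
s=T
vv,uu=np.mgrid[110:230,280:410];P=bydepth(s,np.c_[uu.ravel(),vv.ravel()]).reshape(120,130,3)
m=((abs(P[...,2]-80)<12)).astype(np.uint8)*255;m=cv2.morphologyEx(m,cv2.MORPH_OPEN,np.ones((5,5)))
c=max(cv2.findContours(m,0,2)[0],key=cv2.contourArea)
r=cv2.minAreaRect(onplane(s,c.reshape(-1,2)+[280,110],80)[:,:2].astype(np.float32));print(r)
Q=P[cv2.erode(m,np.ones((5,5)))>0];ex=np.array([.963,-.268]);d=Q[:,:2]-[623.2,-511.6]
k=(d@ex>-40)&(d@ex<95);A=np.c_[d@ex,d@[.268,.963],np.ones(len(d))][k];print(np.linalg.lstsq(A,Q[k,2],rcond=None)[0],k.sum())
b=np.load("top.npy",allow_pickle=True).item();P2=bydepth(b,np.c_[uu.ravel(),vv.ravel()]).reshape(120,130,3);Q2=P2[cv2.erode(m,np.ones((5,5)))>0][k];print("before",np.linalg.lstsq(A,Q2[:,2],rcond=None)[0])
```

```text
11.7 [ 564.93 -379.65   79.83] [-4.4  3.7 10.3]
11.75 [ 564.91 -379.64   79.82] [-4.5  3.5 10.8]
11.8 [ 564.92 -379.66   79.84] [-5.6  3.8  9.6]
((623.1358642578125, -513.5870361328125), (259.47735595703125, 219.9534454345703), 74.12062072753906)
[ 1.28654814e-03 -2.63903942e-04  8.04376607e+01] 2002
before [-6.73196288e-02 -1.90909123e-02  8.77798241e+01]
```

The corner gives about 0.1 mm going from 5.6 to 10 N, and the top is level within about 1 mrad. I'll ease to a light press and relieve the sideways force.

>>> {"name": "move_arm", "arguments": {"steps": [0,-0.002,0,-0.001,0,0,-0.003,0,-0.002,0,0,-0.003,0,-0.002,0,0,-0.003,0,-0.002,0,0,-0.003,0,-0.002,0,0,-0.003,0,-0.002,0,0,-0.003,0,-0.002,0,0,-0.003,0,-0.002,0]}}

```text
time_s: 12.6
tcp_pos: [564.8, -379.6, 79.8]
tool_rot: [3.103, -0.486, 0.003]
wrist_force: [1.2, 0.2, 7.7]
finger_gap: 0.001
finger_force: 3.2
```

Run:
```python
from h import *
for i in range(3):
    s=snap("scene");o=sensors.get_obs();print(o["time_s"],o["tcp_pos"].round(2),o["wrist_force"].round(1))
```

```text
12.65 [ 564.78 -379.64   79.86] [1.9 0.8 6.9]
12.7 [ 564.79 -379.6    79.85] [ 1.6 -0.3  6.9]
12.75 [ 564.79 -379.64   79.88] [1.1 1.3 6.4]
```

The corner is steady under about 7 N straight down, so I'm handing it in.

```bash
python3 -c "
from workcell import robot
print(robot.close_job())"
```

```text
the job is handed in; nothing more can be done
None
```

I pushed the small red wedge snug under the warmer's short foot and handed the job in at about 13 s, while still pressing the corner lightly (about 7 N); the corner gave about 0.1 mm when I raised the press from 5.6 to 10 N, and the top measured level to about 1 mrad.

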